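Roll the edging home in a tilted corner panel

TASK

The row of six white edging pieces in the inner corner of the tilted panel stands proud of its groove. Take the hand roller from its stand, lay it squarely on the row and roll it along with firm pressure until every piece is fully home, then hang the roller upright in its stand again as it was. Touch the panel with nothing but the roller, and leave the other things on the table where they are.

Things in the scene. Friction and masses are not known exactly. Their poses are not given: they have to be found in the camera images.
- panel: fixed corner panel: an L of two plywood boards, 176 mm wide, on a wooden cradle 96 x 186 mm. Origin: centre of the cradle's underside; x away from the working side, y along the panel to its left end, z up. One board is a ledge sloping 30 deg up towards +x: in this frame up the slope is (0.866, 0, 0.5), the normal off the ledge (-0.5, 0, 0.866)
- strip_mid (a point): middle of the edging, 6 mm off the ledge (its top face when its travel is 0), 30 mm from the back board; axes as panel, not tilted. The edging is six white ceramic pieces in a groove of the ledge, a row 150 mm long along the panel's y (75 mm each way), 24 mm wide up the slope. The ledge surface reaches from 32 mm down the slope to 30 mm up it
- board_top (a point): middle of the top front edge of the panel's back board, which stands 60 mm high, square to the ledge, at its upper end, and so leans 30 deg over the edging: the roller fits squarely on the row only if tilted 30 deg, parallel to this board, its z along the ledge normal. Highest part of the panel 0.125 above the table
- roller_grip (a point): middle of the handle of the loose hand roller (0.32 kg), z from drum to handle end. Handle 24 mm along y (grasp across this), 32 mm along x, 60 mm along z. Below it a crosspiece 44 x 72 x 8 mm (x, y, z), its top 30 mm and underside 38 mm below this point. Overall width along x 48 mm at the drum's pins
- drum_mid (a point): centre of the roller's rubber drum, 62 mm below (-z) the middle of the handle; radius 20 mm, width 34 mm, axis along the roller's x, so it rolls along the roller's y. Axes as the roller
- drum (a joint): turn of the roller's drum about its x axis, rad, nearly free (about 0.5 N at the rim), 0 at the start
- roller_stand: fixed wooden roller stand; origin: centre of the underside. Base 80 x 100 mm, its top at z = 16 mm; two side walls 66 mm along x, 12 mm thick, inner faces at y = +-25 mm, tops at z = 66 mm, each with a lip 6 mm high at both ends (54 mm apart along x). The roller hangs upright, drum between the walls, crosspiece on their tops between the lips, drum off the base; it lifts straight up
- stand_home (a point): where the middle of the roller's handle is when the roller hangs centred in its stand, 104 mm above the table; axes as the stand. The roller's x lies along the stand's x (either way round)
- trim_1 (a joint): how far edging piece 1 of 6 (counted from the panel's +y end; each 25 mm of the row) is pressed into its groove, m: 0 stands 6 mm off the ledge, 0.004 fully home, 2 mm off the ledge. It slides along the ledge normal, is stiff (yields to about 6 N at its face, slowly) and stays where it is pressed
- trim_2 (a joint): how far edging piece 2 of 6 (counted from the panel's +y end; each 25 mm of the row) is pressed into its groove, m: 0 stands 6 mm off the ledge, 0.004 fully home, 2 mm off the ledge. It slides along the ledge normal, is stiff (yields to about 6 N at its face, slowly) and stays where it is pressed
- trim_3 (a joint): how far edging piece 3 of 6 (counted from the panel's +y end; each 25 mm of the row) is pressed into its groove, m: 0 stands 6 mm off the ledge, 0.004 fully home, 2 mm off the ledge. It slides along the ledge normal, is stiff (yields to about 6 N at its face, slowly) and stays where it is pressed
- trim_4 (a joint): how far edging piece 4 of 6 (counted from the panel's +y end; each 25 mm of the row) is pressed into its groove, m: 0 stands 6 mm off the ledge, 0.004 fully home, 2 mm off the ledge. It slides along the ledge normal, is stiff (yields to about 6 N at its face, slowly) and stays where it is pressed
- trim_5 (a joint): how far edging piece 5 of 6 (counted from the panel's +y end; each 25 mm of the row) is pressed into its groove, m: 0 stands 6 mm off the ledge, 0.004 fully home, 2 mm off the ledge. It slides along the ledge normal, is stiff (yields to about 6 N at its face, slowly) and stays where it is pressed
- trim_6 (a joint): how far edging piece 6 of 6 (counted from the panel's +y end; each 25 mm of the row) is pressed into its groove, m: 0 stands 6 mm off the ledge, 0.004 fully home, 2 mm off the ledge. It slides along the ledge normal, is stiff (yields to about 6 N at its face, slowly) and stays where it is pressed
- eraser: bystander, loose: plastic eraser in a card sleeve, 20 x 43 x 12 mm, lying on the table in front of the panel; origin at its underside
- piece_lemon: bystander, loose: strip of pale glass blocks, 58 x 25 x 7 mm, lying on the table in front of the roller stand; origin at its underside
- jar_beads: bystander, loose: round glass jar of pebble beads, 109 mm across, 92 mm high, behind the work; origin at its underside
- glue_tube: bystander, loose: tube of craft glue, 119 mm long, lying on the left of the table; origin at its underside
- piece_copper_strip: bystander, loose: three copper-coloured tiles in a row, 21 x 56 x 7 mm, on the left; origin at its underside

How it is judged:
On the way, in this order (a step that is already met when the one before it is completed fails the run):
1. the roller has been lifted out of its stand (distance between roller_grip and stand_home above 0.05 m), for 0.1 s.
2. the roller is pressed on the panel (over 3 N) and its drum has turned at least 2.5 rad (50 mm of rolling) from its start (contact force between panel and anything else above 3 N and (value of joint drum above 2.5 rad or value of joint drum below -2.5 rad)), for 0.04 s.
At the end, for the whole second after the job is handed in: All six edging pieces are pressed home to within 1 mm (travel over 3 mm of 4), and the roller hangs released in its stand: its handle within 15 mm sideways and 5 mm in height of its place there, upright within 0.12 rad (value of joint each of trim_1, trim_2, trim_3, trim_4, trim_5, trim_6 above 0.003 m and horizontal distance between roller_grip and stand_home below 0.015 m and z of roller_grip in the frame of stand_home between -0.005 and 0.005 m and angle between roller_grip's own z axis and vertical below 0.12 rad); the robot touches nothing.
It fails at once if the robot itself touches the panel or its edging (over 2 N) (contact force between any of the fingers, the arm and panel above 2 N).
It fails at once if a bystander is moved by more than 20 mm (distance of any of eraser, piece_lemon, jar_beads, glue_tube, piece_copper_strip from where it was at the start of the episode above 0.02 m).
It also fails if it takes over 67 s, if anything falls off the work surface, if the arm or the gripper's body presses on something with over 40 N, if the wrist force passes 120 N, or if a joint passes its speed limit or range.

ROBOT

A 7-joint arm with a two-finger parallel gripper is mounted at the origin on a cart in front of the work surface, level with it; the furniture and walls round the work are solid. World frame = base frame: x ahead of the robot, y to its left, z up, the work surface at z = 0. Lengths are in m, angles in rad, forces in N, time in s.
With the tool pointing down it reaches from about 0.4 to 0.875 m from the base axis. Payload 19.3 kg.
Tool frame: the origin (TCP) lies midway between the tips of the shut fingers; the grasp point (between the pads) lies 19 mm behind it; z points along the fingers, y is the direction in which the jaws open and shut (so a half turn about z gives the same grasp; the last joint's range is limited). The gripper opens to 85 mm and grips with 20 to 120 N. Pads are 22 mm wide; open, the fingers measure 114 mm over their backs; the gripper's body (76 mm by 85 mm) begins 54 mm behind the grasp point. The pads swing forward as they close: fully open they stand 13 mm farther back than shut.
Start: joints at [1.266, 0.521, -0.036, 1.599, 0.021, 1.021, -0.113], TCP at [0.145, -0.608, 0.231] pointing down, gripper open.
Joint ranges: [-2.91, 2.91], [-0.3, 2.13], [-1.5, 1.42], [0.17, 2.43], [-1.26, 4.41], [0.16, 1.93], [-2.52, 2.52]. Speed limits (rad/s): [1.89, 1.89, 2.39, 2.39, 3.01, 3.01, 3.01].

INTERFACE

Orientations are given as [roll, pitch, yaw] about the fixed x, y, z axes, in that order (R = Rz(yaw) Ry(pitch) Rx(roll)).
In Python, from workcell import bot, optics gives the robot as it stands.
- The arm moves only by the tool drive_tool, never from a script. Its argument "rows" is one flat list of numbers, 4 for each row, row after row: the shift along the tool's x, y, z in mm, then the turn about the tool's z in rad. A call has exactly 10 rows; each row is the pose to reach, as a shift and turn from the pose commanded when the call began, along the tool's axes at that moment; what a row does not reach only later rows make up. A row lasts 1/8 s, in which the tool goes at most 62.5 mm and 10.7 degrees, less where a joint would pass 70% of its speed; a pose out of reach is approached as far as the arm can. A call with a gripper value outside its range is refused whole. "jaw" is the opening, from 0 (shut) to 1 (fully open), set as the call begins (left out, the last holds). The fingers move at their own pace and stop on an object; "squeeze" is the grip in N (left out, the last holds). Time passes only in rows, so rows that repeat a pose let the fingers close, or fill a call up. It gives the time, the measured TCP pose, the force and the opening at its end, in the units of the state.
- bot.observe(): the state, without advancing time (a new reading comes with each control period).
- optics.grab_frame(name): name is "scene" or "side" or "wrist"; returns a dict with "pixels" (420x560x3 uint8, red, green, blue), "z_map" (420x560 float32, m along the optical axis (not along the pixel's ray), 0 where there is no reading), "camera_matrix" (3x3 intrinsics, pixels), "rvec" (rotation vector, rad) and "tvec" (3), from world to camera coordinates, as OpenCV has them. Camera axes: x right, y down, z forward; pixel columns grow to the right and rows downward; lengths in m; the calibration is good to about 2 mm. A picture is of the moment at which its call begins.
- bot.job_done(): hands the job in, once; it reports no verdict.
The state is a dict: "clock": time; "qpos": joint angles; "qd": joint speeds; "joint_efforts": joint torques, N m; "position": TCP position; "tool_rot": TCP orientation; "force": force on the tool from outside, world axes, zero at the start; "moment": the same for the moment, N m; "grip_width": finger opening in m.
Only numpy, scipy, OpenCV 4.12 (cv2) and the standard library are available. Lean on these libraries where they do the work, as an engineer would, in place of code of your own. Each camera call takes 0.05 s, during which the arm holds its last target. There are 200 camera calls.

## Working session

There is one attempt and no reset: what is moved stays moved. The work goes in short steps, Python scripts to look and compute and a tool call to move; the robot and the scene stay as the last step left them, time stands still between calls to the robot, and variables do not carry over. Pictures are saved under pics/ and viewed, about 8 in all and at most 12, crops included, and the job is handed in when it is done.

Besides the shell and the picture viewer there is one more tool, called after ">>>" in YAML: its name, and indented under it one key for each argument. drive_tool: Moves the arm, as the interface text tells. Its arguments: {"type":"object","properties":{"rows":{"type":"array"},"jaw":{"type":"number"},"squeeze":{"type":"number"}},"required":["rows"]}

```bash
mkdir -p pics
cat > h.py <<'E'
import numpy as np, cv2
from scipy.spatial.transform import Rotation as R
from workcell import bot, optics
def grab(n):
    f=optics.grab_frame(n); K=np.array(f["camera_matrix"]); Rm=cv2.Rodrigues(np.array(f["rvec"],float))[0]; t=np.array(f["tvec"],float).ravel()
    z=f["z_map"]; v,u=np.mgrid[:z.shape[0],:z.shape[1]]
    c=np.stack([(u-K[0,2])/K[0,0]*z,(v-K[1,2])/K[1,1]*z,z],-1)
    f["P"]=(c-t)@Rm; f["P"][z==0]=np.nan; f["K"]=K;f["R"]=Rm;f["t"]=t
    return f
def save(n,img,k=1): cv2.imwrite("pics/"+n,cv2.resize(np.ascontiguousarray(img[...,::-1]),None,fx=k,fy=k))
E
python3 - <<'E'
from h import *
a=grab("scene");b=grab("side")
np.savez("f0.npz",a=a["pixels"],b=b["pixels"],Pa=a["P"],Pb=b["P"])
save("s.png",a["pixels"],1.4);save("d.png",b["pixels"],1.4)
s=bot.observe();print(s)
for f in(a,b): print(-f["R"].T@f["t"],f["R"][2])
E
```

```text
{'clock': 0.1, 'qpos': array([ 1.26581758,  0.52191141, -0.03635663,  1.59991117,  0.02121423,
        1.02108012, -0.11280901]), 'qd': array([ 8.54935432e-04, -2.43655243e-03,  1.45802051e-03, -7.63775032e-04,
       -5.13926362e-04,  5.58201181e-04,  9.02538306e-05]), 'joint_efforts': array([ 3.76100928e-03, -9.28498435e+01,  1.98396854e+00, -3.70533264e+01,
        1.80373370e-02,  5.32961305e-03, -9.50295407e-05]), 'position': array([ 0.1453114 , -0.60759287,  0.23082402]), 'tool_rot': array([-3.14067001e+00,  6.02689826e-05,  2.34790823e-01]), 'force': array([ 0.21969916,  0.76569777, -0.41459385]), 'moment': array([ 0.00643075, -0.01262261, -0.04521518]), 'grip_width': 0.08503739371952639}
[-0.0844871   0.62400001  1.0238952 ] [ 0.55032781 -0.32898779 -0.76740233]
[0.54280058 1.32992975 0.613623  ] [ 0.02349118 -0.90074812 -0.43370611]
```

View pics/s.png

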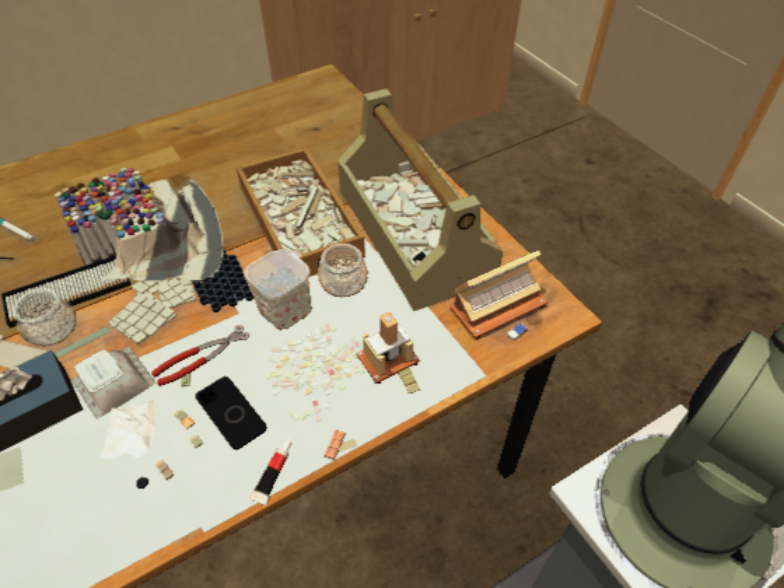

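View pics/d.png

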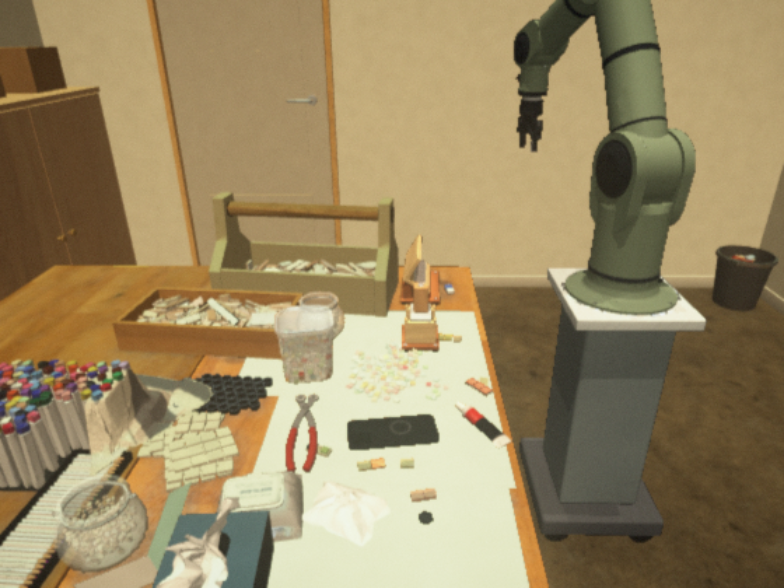

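The scene view shows the roller in its stand at about (388,340), the panel at (500,292), and the toolbox behind the panel at (430,210). The side view agrees, with the stand at (420,330) and the panel at (415,275).

Run:
```python
from h import *
d=np.load("f0.npz")
for k,box in (("a",(150,330,225,400)),("b",(160,260,270,330))):
    P=d["P"+k];im=d[k]
    r0,r1,c0,c1=box
    print(k,"handle px",P[235,277] if k=="a" else P[222,300],"panel",P[208,357] if k=="a" else P[200,296])
P=np.concatenate([d["Pa"].reshape(-1,3),d["Pb"].reshape(-1,3)]);src=np.r_[np.zeros(235200),np.ones(235200)]
g=d["Pa"][235,277]; p=d["Pa"][208,357]
for nm,c,rad,zs in (("stand",g,.09,[(.01,.022),(.055,.075),(.08,.125),(.126,.15)]),("panel",p,.14,[(.005,.02),(.02,.05),(.05,.1),(.105,.14)])):
    for lo,hi in zs:
        for s in (0,1):
            m=(src==s)&(np.hypot(*(P[:,:2]-c[:2]).T)<rad)&(P[:,2]>lo)&(P[:,2]<hi)
            if m.sum()<4: continue
            q=P[m]; r=cv2.minAreaRect((q[:,:2]*1000).astype(np.float32))
            print(nm,s,lo,hi,m.sum(),np.round(q.mean(0),3),np.round(r[0],1),np.round(r[1],1),round(r[2],1))
im=d["a"][160:285,240:400];save("c.png",im,4.5)
```

```text
a handle px [0.50261025 0.27294015 0.12437064] panel [ 0.51204546 -0.00135571  0.05474004]
b handle px [0.51851021 0.2774712  0.07823222] panel [0.52841479 0.06897978 0.05683633]
stand 0 0.01 0.022 420 [0.504 0.281 0.015] [511.1 287.4] [144.   86.1] 44.3
stand 1 0.01 0.022 204 [0.523 0.297 0.014] [531.  270.9] [105.1 109.1] 0.5
stand 0 0.055 0.075 359 [0.51  0.273 0.069] [518.2 266.2] [67.5 75.3] 0.0
stand 1 0.055 0.075 250 [0.519 0.283 0.067] [518.9 265.4] [64.1 81.6] 0.4
stand 0 0.08 0.125 134 [0.509 0.269 0.103] [510.8 269.8] [33.6 20. ] 46.9
stand 1 0.08 0.125 153 [0.519 0.275 0.103] [518.9 274.4] [10.3 30. ] 85.0
stand 0 0.126 0.15 101 [0.516 0.266 0.133] [517.6 264.8] [31.4 24.3] 2.2
stand 1 0.126 0.15 47 [0.519 0.27  0.131] [518.7 267.7] [29.9 19. ] 3.4
panel 0 0.005 0.02 812 [0.488 0.018 0.013] [495.    4.3] [214.1 256. ] 4.6
panel 1 0.005 0.02 273 [0.498 0.024 0.011] [502.2   7.2] [212.7 152.5] 83.0
panel 0 0.02 0.05 784 [0.519 0.019 0.038] [531.4  12.2] [217.6 103.9] 81.6
panel 1 0.02 0.05 213 [0.547 0.025 0.038] [551.   17.4] [181.9 159.6] 19.3
panel 0 0.05 0.1 1373 [0.551 0.014 0.068] [551.4   7.1] [144.7 182.1] 17.6
panel 1 0.05 0.1 428 [0.565 0.017 0.071] [559.2   7.1] [164.5 171.6] 22.7
panel 0 0.105 0.14 693 [0.556 0.025 0.121] [557.5   9.3] [212.1  97. ] 86.0
panel 1 0.105 0.14 180 [0.548 0.032 0.119] [541.5  16.1] [215.5  89.2] 73.1
```

View pics/c.png

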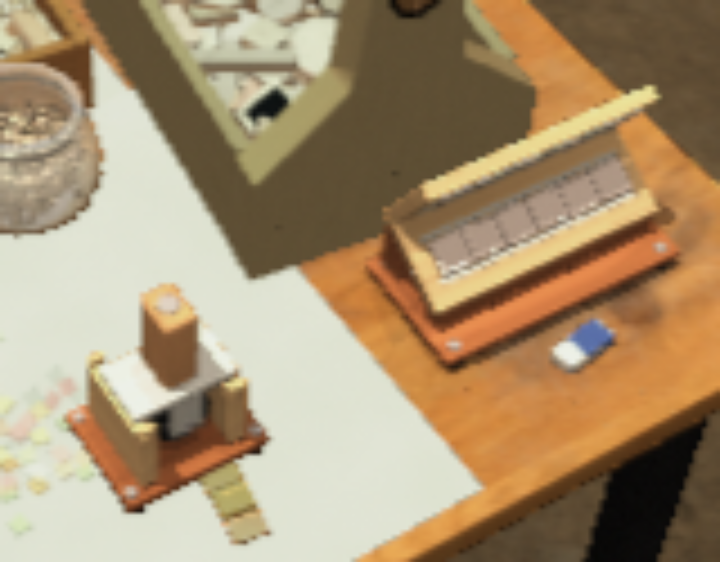

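The crop shows the roller nearly aligned with world axes. The panel is yawed, with the white pieces from about (450,255) to (630,175) and the toolbox just behind its left end. The tool can't tilt, so I'll pivot the roller 30° in the grip about the jaw axis, using the stand's lip. First I'll fit the panel.

Run:
```python
from h import *
d=np.load("f0.npz"); P=d["Pa"]; im=d["a"]
# local normals
du=np.roll(P,-1,1)-np.roll(P,1,1); dv=np.roll(P,-1,0)-np.roll(P,1,0)
n=np.cross(dv,du); n/=np.linalg.norm(n,axis=-1,keepdims=True); n[n[...,2]<0]*=-1
reg=(abs(P[...,0]-.53)<.1)&(abs(P[...,1]-.01)<.13)&(P[...,2]>.03)&(P[...,2]<.11)
m=reg&(n[...,2]>.75)&(n[...,2]<.95)&(n[...,0]<-.3)
q=P[m];
for _ in range(4):
    c=q.mean(0);w=np.linalg.svd(q-c)[2][2];w*=np.sign(w[2]);e=(q-c)@w;q=q[abs(e)<.003]
print("ledge",len(q),c,w,"yaw",np.arctan2(-w[1],-w[0]),e.std())
# white pieces
hsv=cv2.cvtColor(im,cv2.COLOR_RGB2HSV)
wm=m&(hsv[...,1]<60); q2=P[wm];print("white",len(q2),q2.mean(0),cv2.minAreaRect((q2[:,:2]*1000).astype(np.float32)))
# orange cradle top
cm=(hsv[...,0]<12)&(hsv[...,1]>120)&(abs(P[...,0]-.53)<.13)&(abs(P[...,1]-.01)<.14)&(P[...,2]>.003)&(P[...,2]<.03)
print("cradle",cm.sum(),np.nanmedian(P[cm][:,2]),cv2.minAreaRect((P[cm][:,:2]*1000).astype(np.float32)))
# board top: points z>.11 
t=P[(abs(P[...,0]-.53)<.09)&(abs(P[...,1]-.01)<.13)&(P[...,2]>.112)&(P[...,2]<.129)&(hsv[...,1]>50)]
print("top",len(t),t.mean(0),cv2.minAreaRect((t[:,:2]*1000).astype(np.float32)))
wy=np.arctan2(-w[1],-w[0]);
for wy in (wy,):
    Rz=R.from_euler("z",wy).as_matrix()
    for nm,a in (("ledge",q),("white",q2),("cradle",P[cm]),("top",t)):
        b=a@Rz; print(nm,np.round(np.percentile(b,[1,50,99],axis=0),4).tolist())
# obstacles near
A=P.reshape(-1,3); A=A[(A[:,0]>.40)&(A[:,0]<.75)&(A[:,1]>-.15)&(A[:,1]<.2)&(A[:,2]>.13)]
print("obst",len(A),A.min(0) if len(A) else "", A.max(0) if len(A) else "")
save("m.png",np.where(cm[...,None],[0,255,0],np.where(wm[...,None],[255,0,0],np.where(m[...,None],[0,0,255],im))).astype(np.uint8)[160:285,240:400],4)
```

```text
ledge 115 [0.51635151 0.00335656 0.05265334] [-0.50659729  0.0162478   0.86202969] yaw -0.03206142860799396 0.0014261301012125779
white 18 [ 0.50845687 -0.01390907  0.04934798] ((514.3359985351562, -8.976112365722656), (136.85743713378906, 27.826160430908203), 87.8931884765625)
cradle 530 0.014039409237532791 ((510.5533447265625, -3.5401687622070312), (186.3455810546875, 97.58717346191406), 87.81891632080078)
top 540 [0.55301039 0.03175564 0.12011304] ((557.6213989257812, 21.705215454101562), (240.16944885253906, 100.25209045410156), 82.86668395996094)
ledge [[0.4904, -0.0715, 0.0362], [0.5175, 0.0268, 0.0546], [0.5387, 0.0982, 0.0656]]
white [[0.5002, -0.0609, 0.0406], [0.5046, -0.0089, 0.0496], [0.5279, 0.0722, 0.0596]]
cradle [[0.4643, -0.0756, 0.0058], [0.488, 0.0384, 0.014], [0.5538, 0.1051, 0.0267]]
top [[0.5111, -0.0699, 0.1121], [0.5238, 0.0503, 0.1201], [0.6138, 0.1514, 0.1287]]
obst 1582 [ 0.57614455 -0.01142634  0.13011149] [0.74986018 0.11651114 0.25633422]
```

>>> drive_tool:
  rows: [50,-20,0,0,100,-50,0,0,150,-90,0,0,200,-130,0,0,240,-170,0,0,270,-220,0,0,290,-270,0,0,300,-320,0,0,310,-370,0,0,315,-420,0,0]
  jaw: 1

```text
clock: 1.35
position: [0.3538, -0.1244, 0.2313]
tool_rot: [3.142, -0.0, 0.235]
force: [0.4, 0.2, -0.5]
grip_width: 0.0855
```

>>> drive_tool:
  rows: [30,-40,-20,0.03,60,-85,-30,0.06,90,-130,-30,0.09,120,-175,-30,0.12,150,-220,-30,0.15,180,-260,-30,0.18,210,-300,-30,0.2,235,-325,-30,0.2,250,-341,-30,0.2,250,-341,-30,0.2]

```text
clock: 2.6
position: [0.5177, 0.2649, 0.2606]
tool_rot: [-3.141, 0.001, 0.036]
force: [0.2, -0.7, -0.2]
grip_width: 0.0855
```

Run:
```python
from h import *
f=grab("wrist");P=f["P"];im=f["pixels"];save("w1.png",im,1.2)
s=bot.observe();print(s["position"],s["tool_rot"],s["qpos"])
print("cam",-f["R"].T@f["t"])
near=(abs(P[...,0]-.518)<.08)&(abs(P[...,1]-.265)<.08)
for lo,hi in ((.126,.142),(.068,.08),(.061,.068),(.012,.02)):
    q=P[near&(P[...,2]>lo)&(P[...,2]<hi)]
    if len(q)>5: print(lo,len(q),np.median(q[:,2]),cv2.minAreaRect((q[:,:2]*1000).astype(np.float32)))
```

```text
[0.51756834 0.26379401 0.26072475] [3.14129374e+00 1.04433989e-03 3.53691677e-02] [-0.2452087   0.45250058 -0.45897615  1.66802199  0.22172592  1.07405682
 -2.30607864]
cam [0.59693732 0.26799516 0.40355452]
0.126 1226 0.1342872138450103 ((518.7767333984375, 262.3937683105469), (32.61794662475586, 23.999357223510742), 0.22617830336093903)
0.068 2886 0.0742689395193093 ((519.4173583984375, 263.5956115722656), (74.23462677001953, 65.96450805664062), 89.3935546875)
0.061 374 0.06622775361553276 ((519.8397216796875, 264.25494384765625), (73.31131744384766, 64.797119140625), 89.74878692626953)
0.012 2604 0.01641096892388321 ((536.913330078125, 272.3221130371094), (115.12864685058594, 117.16627502441406), 0.3244721293449402)
```

View pics/w1.png

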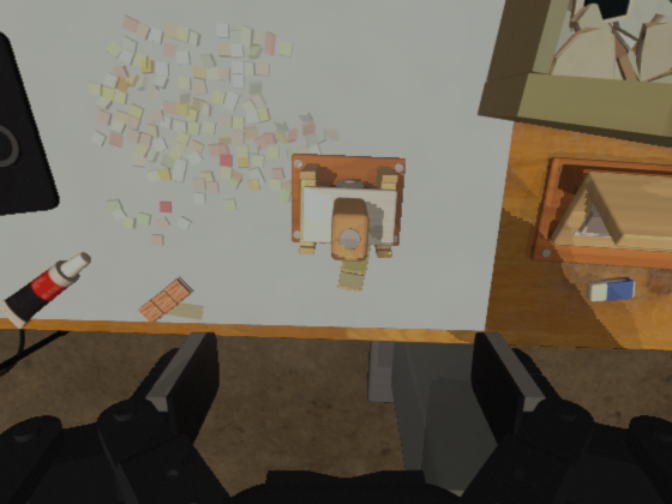

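>>> drive_tool:
  rows: [1.4,1.2,15,0.035,1.4,1.2,40,0.035,1.4,1.2,65,0.035,1.4,1.2,90,0.035,1.4,1.2,115,0.035,1.4,1.2,135,0.035,1.4,1.2,150,0.035,1.4,1.2,162,0.035,1.4,1.2,170,0.035,1.4,1.2,170,0.035]

```text
clock: 3.9
position: [0.5192, 0.2625, 0.091]
tool_rot: [3.141, 0.0, -0.0]
force: [-0.2, 1.3, 0.4]
grip_width: 0.0853
```

>>> drive_tool:
  rows: [0,0,0,0,0,0,0,0,0,0,0,0,0,0,0,0,0,0,0,0,0,0,0,0,0,0,0,0,0,0,0,0,0,0,0,0,0,0,0,0]
  jaw: 0
  squeeze: 20

```text
clock: 5.15
position: [0.5194, 0.2626, 0.0915]
tool_rot: [-3.141, -0.0, -0.0]
force: [-1.2, -0.9, 5.2]
grip_width: 0.0237
```

>>> drive_tool:
  rows: [-3,0,0,0,-5,0,0,0,-9,0,-1.5,0,-13,0,-3,0,-17,0,-4,0,-21.5,0,-4.8,0,-26,0,-5,0,-30,0,-5,0,-31,0,-5,0,-31,0,-5,0]

```text
clock: 6.4
position: [0.4888, 0.2626, 0.0964]
tool_rot: [-3.141, -0.001, -0.0]
force: [5.6, -0.1, 1.1]
grip_width: 0.0236
```

```bash
cat > tilt.py <<'E'
from h import *
def tilt(s):
    # handle/roller cloud near grip from side cam; fit edges
    f=grab("side");P=f["P"]
    return f
E
python3 - <<'E'
from h import *
f=grab("side");P=f["P"];im=f["pixels"]
g=bot.observe()["position"];K=f["K"]
p=K@(f["R"]@g+f["t"]);u,v=(p[:2]/p[2]).astype(int);print(g,u,v)
save("t1.png",im[v-60:v+70,u-80:u+80],5)
s=bot.observe();print(s["force"],s["tool_rot"])
E
```

```text
[0.48880992 0.26264457 0.09645883] 310 214
[5.52311158 0.81208689 0.78880975] [-3.14108695e+00 -1.06258118e-03 -4.86610124e-04]
```

View pics/t1.png

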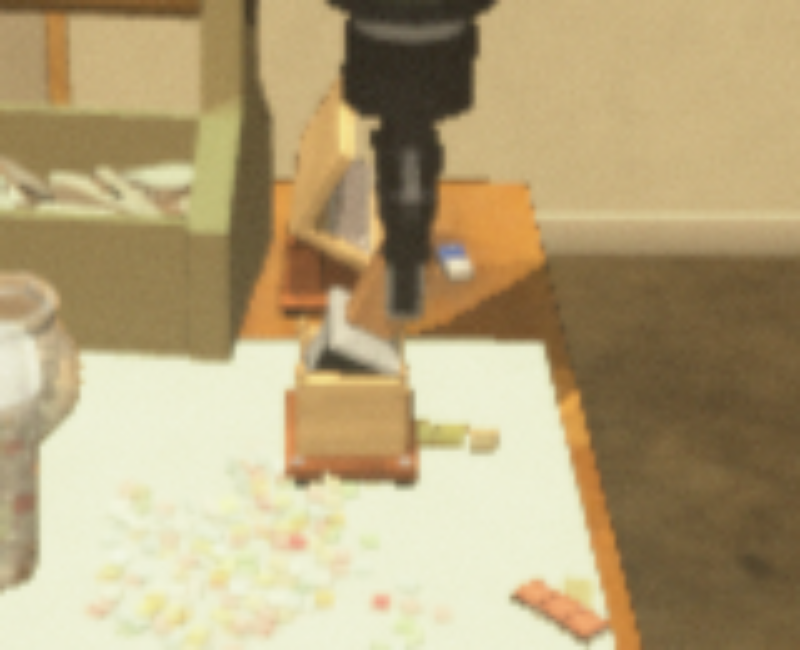

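The roller is tilted about 30°, parallel to the back board, with its crosspiece edge running from (330,300) to (400,350). I'll grip harder and lift.

>>> drive_tool:
  rows: [0,0,0,0,0,0,0,0,0.5,0,0,0,0.5,0,-10,0,0.5,0,-25,0,0.5,0,-50,0,0.5,0,-75,0,0.5,0,-100,0,0.5,0,-110,0,0.5,0,-110,0]
  squeeze: 120

```text
clock: 7.7
position: [0.4888, 0.2626, 0.2067]
tool_rot: [-3.141, -0.001, -0.0]
force: [-0.7, -0.8, -3.3]
grip_width: 0.0228
```

```bash
cat > tilt.py <<'E'
from h import *
def tilt(cams=("side","scene")):
    s=bot.observe();T=R.from_euler("xyz",s["tool_rot"]).as_matrix();g=s["position"]-T[:,2]*.019
    for cam in cams:
        f=grab(cam);q=(f["P"].reshape(-1,3)-g)@T   # tool axes, from grasp pt
        ok=(abs(q[:,1])<.038)&(abs(q[:,0])<.07)&(q[:,2]>.02)&(q[:,2]<.1)
        a=q[ok]; col=f["pixels"].reshape(-1,3)[ok]
        # crosspiece and below: project on y=const; vertical (x,z) extent along candidate axis
        best=None
        for th in np.radians(np.arange(0,50,.5)):
            ax=np.array([np.sin(th),0,np.cos(th)])   # drum direction in tool axes (tool x=+x, z down)
            h=np.histogram(a@ax,bins=np.arange(0,.12,.0015))[0]
            sc=(h**2).sum()
            if best is None or sc>best[0]: best=(sc,np.degrees(th))
        print(cam,len(a),"tilt by layering",best)
        ax=np.array([np.sin(np.radians(best[1])),0,np.cos(np.radians(best[1]))])
        d=a@ax;print("  along-axis pct",np.round(np.percentile(d,[1,10,25,50,75,90,99]),4))
    return s
E
python3 - <<'E'
from tilt import *
s=tilt(("side","scene","wrist"));print(s["position"],s["force"])
E
```

```text
side 334 tilt by layering (np.int64(5032), np.float64(25.5))
  along-axis pct [0.0239 0.0335 0.0402 0.0556 0.0692 0.0785 0.0881]
scene 241 tilt by layering (np.int64(9581), np.float64(25.5))
  along-axis pct [0.023  0.037  0.0387 0.04   0.0419 0.0465 0.0759]
wrist 12727 tilt by layering (np.int64(33516133), np.float64(24.000000000000004))
  along-axis pct [0.0328 0.038  0.0385 0.0392 0.0464 0.0662 0.0853]
[0.48878915 0.26257675 0.20674873] [-0.69303221 -0.80560152 -3.32023918]
```

>>> drive_tool:
  rows: [-5,10,0,0.01,-10,25,0,0.02,-15,40,0,0.036,-20,55,0,0.036,-20,70,0,0.036,-20,85,0,0.036,-20,95,0,0.036,-20,105,0,0.036,-20,110,0,0.036,-20,110,0,0.036]

```text
clock: 9.1
position: [0.4688, 0.1524, 0.2063]
tool_rot: [-3.142, 0.0, -0.037]
force: [0.4, -0.1, -3.6]
grip_width: 0.023
```

Run:
```python
from h import *
f=grab("wrist");P=f["P"];im=f["pixels"];save("w2.png",im,1.2)
s=bot.observe();T=R.from_euler("xyz",s["tool_rot"]).as_matrix();g=s["position"]-T[:,2]*.019
print(s["position"],s["tool_rot"])
def nrm(P,k=2):
    du=np.roll(P,-k,1)-np.roll(P,k,1); dv=np.roll(P,-k,0)-np.roll(P,k,0)
    n=np.cross(dv,du); n/=np.linalg.norm(n,axis=-1,keepdims=True); n[n[...,2]<0]*=-1
    return n
n=nrm(P)
def fit(q):
    for _ in range(5):
        c=q.mean(0);w=np.linalg.svd(q-c)[2][2];w*=np.sign(w[2]);e=(q-c)@w;q=q[abs(e)<max(.001,2*e.std())]
    return c,w,q
q=(P-g)@T
m=(abs(q[...,1])<.036)&(abs(q[...,0])<.05)&(q[...,2]>.02)&(q[...,2]<.06)&(n[...,2]>.8)&(n[...,2]<.97)
c,w,qq=fit(P[m]);print("crosspiece",len(qq),c,w,"tilt",np.degrees(np.arccos(w[2])),"dist g->top",(g-c)@w)
def panel(P,n):
    yaw=-.036;Z=R.from_euler("z",yaw).as_matrix();nn=n@Z
    reg=(abs(P[...,0]-.52)<.1)&(abs(P[...,1]+.003)<.1)&(P[...,2]>.03)&(P[...,2]<.135)
    for nm,k in (("ledge",np.array([-.5,0,.866])),("board",np.array([-.866,0,-.5])),("boardtop",np.array([-.5,0,.866]))):
        m=reg&(abs(nn@k)>.96)&((P[...,2]>.105)if nm=="boardtop" else (P[...,2]<.08) if nm=="ledge" else True)
        if m.sum()<20: print(nm,m.sum());continue
        c,w,q=fit(P[m]);b=q@Z;print(nm,len(q),"c",np.round(c,4),"n",np.round(w,3),"yaw",round(float(np.arctan2(-w[1],-w[0])),3),"ext",np.round(np.percentile(b,[1,50,99],axis=0),4).tolist())
panel(P,n)
a=grab("scene");panel(a["P"],nrm(a["P"],1))
```

```text
[0.46881885 0.15277561 0.20632558] [-3.14137476e+00 -5.78654198e-05 -3.60787515e-02]
crosspiece 3875 [0.49500047 0.15132157 0.19563788] [-0.43838795  0.01643542  0.89863557] tilt 26.020706031735884 dist g->top 0.038180508007284356
ledge 1182 c [0.4992 0.0129 0.0415] n [-0.503  0.017  0.864] yaw -0.033 ext [[0.4906, -0.0591, 0.0366], [0.4962, 0.0352, 0.0402], [0.5291, 0.0978, 0.059]]
board 6487 c [0.54   0.0245 0.0955] n [ 0.866 -0.028  0.499] yaw 3.11 ext [[0.523, -0.0185, 0.0683], [0.5389, 0.0444, 0.0955], [0.5544, 0.0973, 0.1228]]
boardtop 633 c [0.5187 0.0297 0.1217] n [-0.515  0.016  0.857] yaw -0.032 ext [[0.5141, 0.0027, 0.119], [0.5174, 0.0478, 0.1217], [0.5213, 0.0973, 0.1242]]
ledge 120 c [0.5172 0.0053 0.0524] n [-0.507  0.018  0.862] yaw -0.036 ext [[0.489, -0.07, 0.034], [0.5199, 0.0329, 0.0558], [0.5396, 0.0996, 0.0654]]
board 85 c [5.261e-01 2.000e-04 9.130e-02] n [ 0.866 -0.027  0.499] yaw 3.11 ext [[0.5115, -0.0576, 0.0621], [0.5243, 0.0211, 0.0934], [0.5431, 0.0915, 0.1163]]
boardtop 18
```

View pics/w2.png

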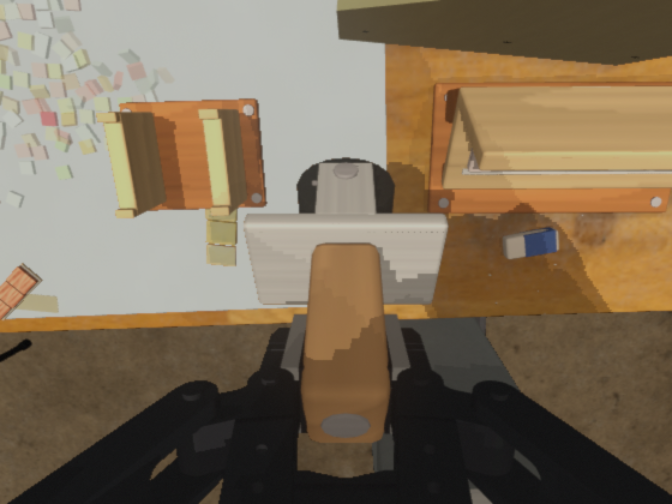

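The wrist view shows the roller gripped cleanly with the empty stand at (185,160). The panel fit agrees with the given sizes to about 1 mm: board edge, ledge edge and 30° normal. The roller tilt is 26°, so firm pressing with a lighter grip should bring it square by itself. I'll approach along the normal.

>>> drive_tool:
  rows: [-10,20,0,0,-18,40,5,0,-28,60,10,0,-28,80,18,0,-28,92,26,0,-23,92,36,0,-18,92,46,0,-13,92,55,0,-8.5,92,64,0,-8.5,92,64,0]

```text
clock: 10.45
position: [0.4569, 0.0611, 0.1416]
tool_rot: [3.142, 0.001, -0.036]
force: [-0.6, -0.2, -3.2]
grip_width: 0.0226
```

Run:
```python
from h import *
f=grab("side");P=f["P"];im=f["pixels"]
s=bot.observe();g=s["position"];K=f["K"];print(g,s["force"],s["qpos"])
p=K@(f["R"]@g+f["t"]);u,v=(p[:2]/p[2]).astype(int)
save("t2.png",im[v-40:v+60,u-60:u+60],5)
```

```text
[0.45685133 0.06111807 0.14201338] [-0.11667436 -0.0290375  -3.03796584] [ 0.01789798  0.41723093 -0.35217762  2.08875982  0.22614491  0.67175008
 -2.09123761]
```

View pics/t2.png

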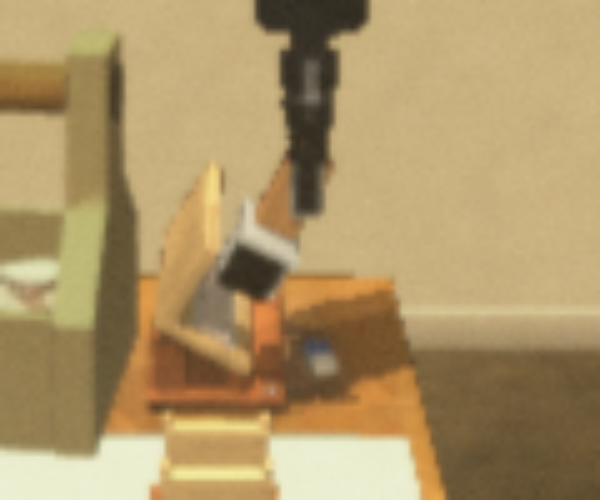

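The side view shows the drum at (250,275), close to parallel with the ledge and clear of the board at (210,240). I'll press down along the normal with a lighter grip.

>>> drive_tool:
  rows: [5,0,8.7,0,10,0,17.3,0,12.5,0,21.7,0,14,0,24.2,0,15,0,26,0,15.5,0,26.8,0,16,0,27.7,0,16.5,0,28.6,0,17,0,29.4,0,17,0,29.4,0]
  squeeze: 45

```text
clock: 11.75
position: [0.4735, 0.0604, 0.1132]
tool_rot: [3.141, 0.001, -0.036]
force: [-9.5, -0.5, 14.3]
grip_width: 0.0225
```

>>> drive_tool:
  rows: [0.5,0,0.9,0,1,0,1.7,0,1,0,1.7,0,1,4,1.7,0,1,8,1.7,0,1,13,1.7,0,1,18,1.7,0,1,23,1.7,0,1,28,1.7,0,1,33,1.7,0]

```text
clock: 13.0
position: [0.4726, 0.0282, 0.1124]
tool_rot: [-3.142, 0.001, -0.035]
force: [-25.4, 8.7, 47.4]
grip_width: 0.0225
```

Run:
```python
from h import *
f=grab("wrist");P=f["P"]
s=bot.observe();T=R.from_euler("xyz",s["tool_rot"]).as_matrix();g=s["position"]-T[:,2]*.019
print(s["position"],s["force"])
q=(P-g)@T
m=(abs(q[...,1])<.034)&(abs(q[...,0]-.018)<.03)&(q[...,2]>.02)&(q[...,2]<.05)
q=P[m]
for _ in range(6):
    c=q.mean(0);w=np.linalg.svd(q-c,full_matrices=False)[2][2];w*=np.sign(w[2]);e=(q-c)@w;q=q[abs(e)<max(.0012,1.5*e.std())]
print(len(q),c,w,np.degrees(np.arccos(w[2])),(g-c)@w)
b=g-w*((g-c)@w+.052);print("drum bottom",b,"height over strip plane",(b-np.array([.5151,-.0065,.0572]))@np.array([-.5,.017,.866]), "upslope", (b-np.array([.5151,-.0065,.0572]))@np.array([.866,-.03,.5]))
```

```text
[0.47254019 0.02752809 0.11238724] [-25.57215516   4.06675996  47.08859795]
5900 [0.49662074 0.0262402  0.10090079] [-0.44600911  0.01307007  0.89493299] 26.500176640032958 0.03802902629280474
drum bottom [0.51271932 0.02635499 0.05081727] height over strip plane -0.003778565462669708 upslope -0.0062386832190727826
```

>>> drive_tool:
  rows: [0,5,0,0,0,10,0,0,0,15,0,0,0,20,0,0,0,25,0,0,0,30,0,0,0,35,0,0,0,40,0,0,0,45,0,0,0,50,0,0]

```text
clock: 14.3
position: [0.4709, -0.0221, 0.1124]
tool_rot: [3.141, 0.001, -0.035]
force: [-24.4, 7.8, 46.5]
grip_width: 0.0228
```

>>> drive_tool:
  rows: [0,5,0,0,0,10,0,0,0,15,0,0,0,20,0,0,0,25,0,0,0,30,0,0,0,35,0,0,0,40,0,0,0,45,0,0,0,50,0,0]

```text
clock: 15.55
position: [0.4693, -0.0726, 0.1124]
tool_rot: [3.141, 0.001, -0.036]
force: [-22.0, 4.3, 43.0]
grip_width: 0.0229
```

>>> drive_tool:
  rows: [0,2,0,0,0,4,0,0,0,4,0,0,0,-2,0,0,0,-8,0,0,0,-14,0,0,0,-20,0,0,0,-26,0,0,0,-32,0,0,0,-38,0,0]

```text
clock: 16.8
position: [0.4707, -0.0354, 0.1124]
tool_rot: [3.14, 0.001, -0.037]
force: [-20.9, -3.2, 43.7]
grip_width: 0.0227
```

>>> drive_tool:
  rows: [0,-6,0,0,0,-12,0,0,0,-18,0,0,0,-24,0,0,0,-30,0,0,0,-36,0,0,0,-42,0,0,0,-48,0,0,0,-54,0,0,0,-60,0,0]

```text
clock: 18.05
position: [0.4729, 0.0248, 0.1125]
tool_rot: [3.14, 0.001, -0.037]
force: [-22.9, -4.6, 47.7]
grip_width: 0.0227
```

>>> drive_tool:
  rows: [0,-6,0,0,0,-12,0,0,0,-18,0,0,0,-24,0,0,0,-30,0,0,0,-35,0,0,0,-39,0,0,0,-41,0,0,0,-41,0,0,0,-41,0,0]

```text
clock: 19.3
position: [0.4746, 0.0668, 0.1126]
tool_rot: [3.141, 0.0, -0.036]
force: [-23.0, 2.3, 45.9]
grip_width: 0.0229
```

The force and height are the same in both passes, which suggests the pieces are on their stops. I'll lift off along the normal, move away and check.

>>> drive_tool:
  rows: [-2,0,-3.5,0,-6,0,-10.4,0,-13,0,-22.5,0,-20,0,-34.6,0,-28,0,-48.5,0,-37,0,-64,0,-37,-25,-80,0,-37,-50,-92,0,-30,-75,-95,0,-22,-100,-95,0]
  squeeze: 80

```text
clock: 20.55
position: [0.4568, 0.1678, 0.2074]
tool_rot: [-3.141, -0.001, -0.036]
force: [0.7, -0.5, -3.3]
grip_width: 0.0228
```

Run:
```python
from h import *
f=grab("scene");P=f["P"];im=f["pixels"]
s=bot.observe();print(s["position"],s["tool_rot"],s["force"])
d=np.load("f0.npz")
S=np.array([.5151,-.0065,.0572]);u=np.array([.866,-.03,.5]);n=np.array([-.5,.017,.866]);y=np.array([.034,.9994,0])
for nm,Q in (("before",d["Pa"]),("after",P)):
    q=Q-S;a,b,c=q@u,q@y,q@n
    r=[]
    for i in range(6):
        m=(abs(b-(62.5-25*i)/1000)<.010)&(abs(a)<.008)&(abs(c)<.012)
        r.append((int(m.sum()),round(float(np.median(c[m])*1000),1)))
    m=(abs(b)<.07)&(a<-.016)&(a>-.028)&(abs(c)<.015)
    print(nm,r,"ledge",m.sum(),np.median(c[m])*1000)
print("sizes",)
w=grab("wrist");P=w["P"];T=R.from_euler("xyz",s["tool_rot"]).as_matrix();g=s["position"]-T[:,2]*.019
q=(P-g)@T
q=P[(abs(q[...,1])<.034)&(abs(q[...,0]-.018)<.03)&(q[...,2]>.02)&(q[...,2]<.05)]
for _ in range(6):
    c=q.mean(0);v=np.linalg.svd(q-c,full_matrices=False)[2][2];v*=np.sign(v[2]);e=(q-c)@v;q=q[abs(e)<max(.0012,1.5*e.std())]
print("roller axis",v,(g-c)@v)
save("e.png",np.hstack([d["a"][185:250,315:400],im[185:250,315:400]]),4.5)
```

```text
[0.45754805 0.17116165 0.20734343] [-3.13917553e+00 -1.66789799e-03 -3.38699447e-02] [-1.7146963   4.37117134 -3.38310534]
before [(35, -0.3), (37, -1.7), (31, -0.7), (32, -2.4), (31, -0.9), (30, -0.7)] ledge 181 -5.643767054724069
after [(36, -4.6), (34, -4.9), (35, -4.0), (33, -4.9), (32, -4.0), (33, -4.5)] ledge 179 -5.749329872453187
sizes
roller axis [-0.43720925  0.01267191  0.89927053] 0.038140061431663874
```

View pics/e.png

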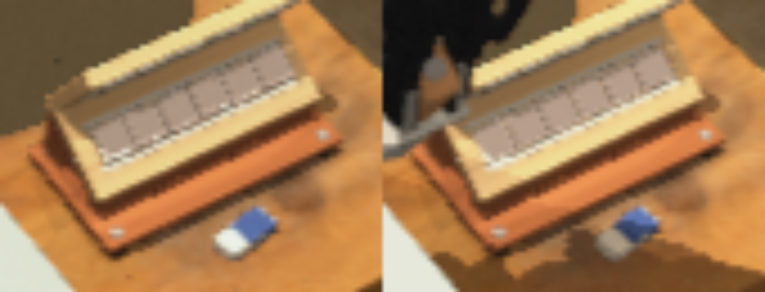

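The depth change shows all six pieces about 3 to 4 mm lower and level with each other, and the eraser hasn't moved. The roller is still at 26° in the grip. Next I'll return it above the stand.

>>> drive_tool:
  rows: [5,-15,0,-0.01,10,-30,0,-0.02,15,-45,0,-0.035,20,-60,0,-0.035,26,-75,0,-0.035,32,-85,0,-0.035,32,-90,0,-0.035,32,-92.5,0,-0.035,32,-92.5,0,-0.035,32,-92.5,0,-0.035]

```text
clock: 21.9
position: [0.4921, 0.2579, 0.2063]
tool_rot: [3.141, -0.0, -0.002]
force: [0.6, -0.0, -4.3]
grip_width: 0.0228
```

>>> drive_tool:
  rows: [0,-3,5,0,0.4,-4.7,15,0,0.4,-4.7,30,0,0.4,-4.7,50,0,0.4,-4.7,70,0,0.4,-4.7,85,0,0.4,-4.7,96,0,0.4,-4.7,103,0,0.4,-4.7,107,0,0.4,-4.7,108.5,0]

```text
clock: 23.15
position: [0.4927, 0.2631, 0.0978]
tool_rot: [-3.141, -0.0, -0.001]
force: [0.3, 0.1, -3.4]
grip_width: 0.023
```

>>> drive_tool:
  rows: [0,0,0.5,0,0,0,1,0,0,0,1.5,0,0,0,2,0,0,0,2.5,0,0,0,2.5,0,0,0,2.5,0,0,0,2.5,0,0,0,2.5,0,0,0,2.5,0]
  squeeze: 20

```text
clock: 24.4
position: [0.4927, 0.2631, 0.0957]
tool_rot: [-3.141, -0.001, -0.001]
force: [-1.5, -1.8, 6.6]
grip_width: 0.023
```

The crosspiece edge now rests on the wall tops, with about 10 N. I'll open slightly so it swings upright under its own weight, guided by the fingers.

>>> drive_tool:
  rows: [0,0,-0.5,0,0,0,-0.5,0,0,0,-0.5,0,0,0,-0.5,0,0,0,-0.5,0,0,0,-0.5,0,0,0,-0.5,0,0,0,-0.5,0,0,0,-0.5,0,0,0,-0.5,0]
  jaw: 0.36

```text
clock: 25.65
position: [0.4925, 0.263, 0.0957]
tool_rot: [-3.142, 0.0, -0.001]
force: [-0.6, 0.9, 0.5]
grip_width: 0.0308
```

Run:
```python
from h import *
s=bot.observe();print(s["position"],s["grip_width"],s["force"])
f=grab("side");im=f["pixels"]
p=f["K"]@(f["R"]@s["position"]+f["t"]);u,v=(p[:2]/p[2]).astype(int)
w=grab("wrist")["pixels"]
save("g.png",np.hstack([cv2.resize(im[v-40:v+60,u-60:u+60],(360,300)),cv2.resize(w,(400,300))]),1)
```

```text
[0.49254693 0.26297762 0.09569677] 0.03078639993456442 [-0.63320686  0.87822005  0.50480186]
```

View pics/g.png

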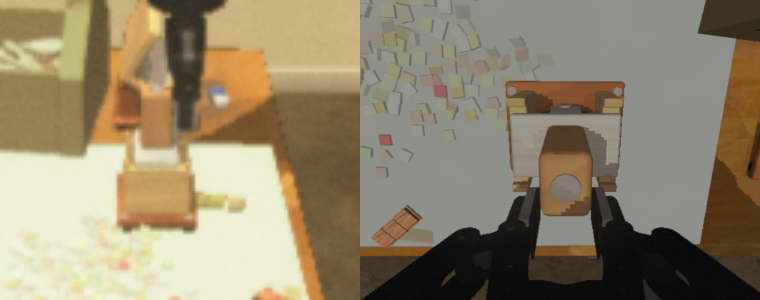

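The roller stands upright again in its stand. In the left half the handle is vertical at (155,120), and in the right half the crosspiece is flat between the lips. I'll open fully and retreat upward.

>>> drive_tool:
  rows: [0,0,0,0,0,0,0,0,0,0,0,0,0,0,0,0,0,0,-10,0,0,0,-30,0,0,0,-60,0,0,0,-100,0,0,0,-140,0,0,0,-160,0]
  jaw: 1

```text
clock: 27.0
position: [0.4929, 0.2633, 0.2586]
tool_rot: [-3.14, -0.002, -0.001]
force: [-0.0, -0.9, -0.0]
grip_width: 0.0855
```

Run:
```python
from h import *
s=bot.observe();print(s["position"],s["grip_width"],s["force"])
d=np.load("f0.npz")
P=grab("wrist")["P"];near=(abs(P[...,0]-.518)<.08)&(abs(P[...,1]-.265)<.08)
for lo,hi in ((.126,.142),(.0725,.08)):
    q=P[near&(P[...,2]>lo)&(P[...,2]<hi)];c=q.mean(0);n=np.linalg.svd(q-c,full_matrices=False)[2][2]
    print(len(q),np.median(q[:,2]),cv2.minAreaRect((q[:,:2]*1000).astype(np.float32)),abs(n[2]))
a=grab("scene")["pixels"];df=cv2.absdiff(a,d["a"]).max(-1)>60
for nm,(u,v) in dict(eraser=(369,237),lemon=(292,272),jar=(245,193),glue=(194,337),copper=(240,318)).items(): print(nm,df[v-12:v+12,u-12:u+12].sum())
save("z.png",a[130:370,170:420],2.4)
```

```text
[0.49287275 0.26332011 0.25859381] 0.08546436353406293 [-0.04888142 -0.92870484 -0.02896837]
1330 0.13431354498225379 ((520.6049194335938, 262.8166198730469), (23.52623748779297, 31.295862197875977), 89.22078704833984) 0.9990768800181984
2706 0.07442963793716821 ((519.1869506835938, 263.7760009765625), (73.12889862060547, 65.07577514648438), 89.70814514160156) 0.9999999139737213
eraser 10
lemon 2
jar 89
glue 0
copper 0
```

View pics/z.png

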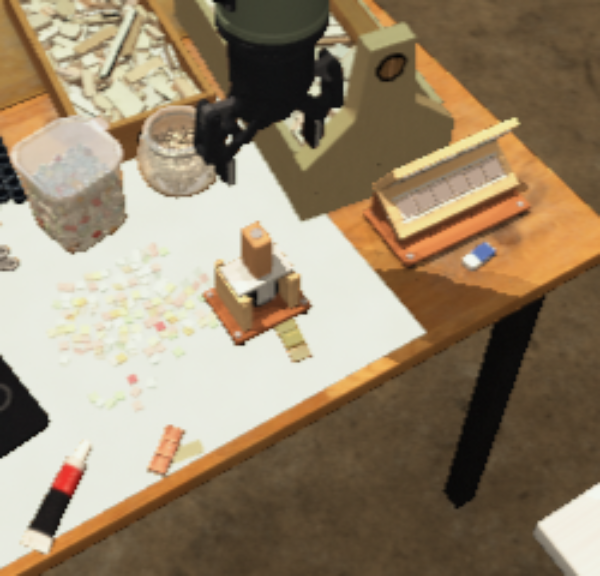

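The final view shows the roller upright in its stand, the pieces pressed in, and the other things where they were. The only marked change, at the jar, is the gripper overlapping it in the picture. I'll hand in.

```bash
python3 -c "
from workcell import bot
print(bot.job_done())"
```

```text
the job is handed in; nothing more can be done
None
```

The edging is pressed home, the roller hangs upright in its stand again, and the job was handed in at about 27 s of the 67 s allowed. I got no verdict back.

**How it was done:** The tool can't tilt, so I pivoted the roller in the grip by pulling its crosspiece against the stand's lip. I then rolled the row once each way at about 45–55 N. To put it back, I set the crosspiece edge on the wall tops and opened the fingers slightly so it swung upright.

**Last checks:**
- **Edging:** depth readings put all six pieces level, 2.5 to 4.3 mm lower than before; noise is 1–2 mm. The force and height were the same on both passes.
- **Roller:** its handle top is at 134 mm, as at the start. It sits within about 2 mm of its starting place, with the crosspiece flat.
- **Other things:** the eraser, glass strip, glue tube and copper tiles show no movement. The picture comparison at the jar was spoiled by the gripper overlapping it, but the jar looked undisturbed.

**What disagreed:**
- **Roller tilt:** it stayed at about 26° instead of 30° and did not square itself up under pressure as I expected, so the drum ran slightly on its uphill edge.
- **Panel position:** two estimates of its position along its length differed by about 5 mm. I used a value between them and rolled to about 68–71 mm each way from the estimated middle.

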